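# Set the length stop of a card-cutting gauge

## Task

Set the length stop of the cutting gauge for the next strips of card: press down the orange lock tab on top of the black sliding stop and, keeping it pressed, slide the stop along its rail until the white line on the stop points at the green pointer. Then let the tab spring back up so that the stop is locked there.

Things in the scene. Friction and masses are not known exactly. Their poses are not given: they have to be found in the camera images.
- tab_pad (a point): Middle of the orange lock tab's floor (upper face), 76 mm over the table when up; moves with stop and tab. The tab is a trough on the black stop: floor 42 mm across the rail, 48 mm along it between two end lips 13 mm high; closed fingertips fit in, press the floor, and drag by friction or push a lip. z up, y along the rail (growing stop), x across it towards the pointers.
- tab (a joint): Press of the orange lock tab, m: 0 up (locked), 0.012 at its bottom stop. Its spring takes 3 N to start, 7 N at the bottom, and returns it. From 0.005 on the stop slides freely; press about 0.008. When let go it clicks into the nearest notch of the rail (4.5 mm apart, so the stop may shift by up to 2.3 mm).
- stop (a joint): Place of the black sliding stop along its rail, m from the rail's middle (-0.172 to 0.172). Unlocked it slides with about 1 N; locked, it does not move. Stop: 80 mm along the rail, 68 mm across, top 56 mm over the table; a white line 4 mm wide on its top and pointer-side face, at mid-length, level with the tab's middle.
- green_tip (a point): Top of the rail-side edge of the green pointer, 48 mm over the table, 38 mm from the rail's centre line: a fixed block 24 mm wide along the rail, wedge towards the rail. Axes as tab_pad (y along the rail). Yellow and blue pointers of the same shape on the same side are for other jobs.

How it is judged:
On the way, in this order (a step that is already met when the one before it is completed fails the run):
1. the lock tab is pressed down (value of joint tab above 0.004 m), for 0.1 s.
2. with the tab still pressed, the stop's white line is at the green pointer, within 12 mm (y of tab_pad in the frame of green_tip between -0.012 and 0.012 m and value of joint tab above 0.003 m), for 0.1 s.
At the end, for the whole second after the job is handed in: The stop's white line stands within 12 mm of the green pointer's tip along the rail, the lock tab is fully up again (pressed less than 2 mm), and the stop is at rest (y of tab_pad in the frame of green_tip between -0.012 and 0.012 m and value of joint tab below 0.002 m and velocity of joint stop between -0.005 and 0.005 m/s); the robot touches nothing.
It also fails if it takes over 32 s, if anything falls off the work surface, if the arm or the gripper's body presses on something with over 40 N, if the wrist force passes 120 N, or if a joint passes its speed limit or range.

## Robot

A 6-joint arm with a two-finger parallel gripper is mounted at the origin on the work surface. World frame = base frame: x ahead of the robot, y to its left, z up, the work surface at z = 0. Lengths are in m, angles in rad, forces in N, time in s.
With the tool pointing down it reaches from about 0.25 to 0.725 m from the base axis. Payload 4 kg.
Tool frame: the origin (TCP) lies midway between the tips of the shut fingers; the grasp point (between the pads) lies 19 mm behind it; z points along the fingers, y is the line along which they close (so a half turn about z gives the same grasp; the last joint's range is limited). The gripper opens to 85 mm and grips with 20 to 120 N. Pads are 22 mm wide; open, the fingers measure 114 mm over their backs; the gripper's body (76 mm by 85 mm) begins 54 mm behind the grasp point. The pads swing forward as they close: fully open they stand 13 mm farther back than shut.
Start: joints at [-1.314, 0.241, 0.005, 1.335, 0, 1.571], TCP at [0.127, -0.484, 0.194] pointing down, gripper open.
Joint ranges: [-2.72, 2.72], [-1.05, 1.87], [-1.09, 1.28], [-1.99, 2.15], [-1.42, 1.44], [-3.14, 3.14]. Speed limits (rad/s): [2.79, 2.79, 3.14, 3.14, 3.14, 3.14].

## Interface

Orientations are given as a unit quaternion [w, x, y, z].
In Python, from rig import get_obs, camera, job_done gives the robot as it stands.
- The arm moves only by the tool drive_tool, never from a script. Its argument "rows" is a list that holds one entry, the list of rows, each a list of 7 numbers: the shift along the tool's x, y, z in mm, then the turn, a rotation vector about the tool's x, y, z in rad, then the closure, from 0 (fully open) to 1 (shut). In form: [[[x, y, z, rx, ry, rz, grip], ...]]. A call has exactly 5 rows; each row shifts and turns the commanded pose from where the row before left it, along the tool's axes as they then stand; what a row does not reach is not made up. A row lasts 1/10 s, in which the tool goes at most 50 mm and 8.59 degrees, less where a joint would pass 70% of its speed; a pose out of reach is approached as far as the arm can. A call with a gripper value outside its range is refused whole. The fingers move at their own pace and stop on an object; "grip_force" is the grip in N (left out, the last holds). Time passes only in rows, so rows that do not move let the fingers close, or fill a call up. It gives the time, the measured TCP pose, the force, the opening and the grip force at its end, in the units of the state.
- get_obs(): the state, without advancing time (a new reading comes with each control period).
- camera(name): name is "side" or "top"; returns a dict with "img" (400x640x3 uint8, red, green, blue), "range_z" (400x640 float32, m along the optical axis (not along the pixel's ray), 0 where there is no reading), "fx", "fy", "cx", "cy" (pixels), "extrinsics" (4x4, takes a point from world to camera coordinates). Camera axes: x right, y up, looking along -z (the intrinsics and any distortion apply to the point x, -y, -z); pixel columns grow to the right and rows downward; lengths in m; the calibration is good to about 2 mm. A picture is of the moment at which its call begins.
- job_done(): hands the job in; it is judged then, once.
The state is a dict: "time_s": time; "joints": joint angles; "joint_vel": joint speeds; "effort": joint torques, N m; "tool_pos": TCP position; "tool_rot": TCP orientation; "ft_force": force on the tool from outside, world axes, zero at the start; "moment": the same for the moment, N m; "width": finger opening in m; "finger_force": force on a finger pad.
Only numpy, scipy, OpenCV 4.12 (cv2) and the standard library are available. Lean on these libraries where they do the work, as an engineer would, in place of code of your own. Each camera call takes 0.05 s, during which the arm holds its last target. There are 200 camera calls.

## Working session

There is one attempt and no reset: what is moved stays moved. The work goes in short steps, Python scripts to look and compute and a tool call to move; the robot and the scene stay as the last step left them, time stands still between calls to the robot, and variables do not carry over. Pictures are saved under pics/ and viewed, at most 10 in all, crops included, and the job is handed in when it is done.

Besides the shell and the picture viewer there is one more tool, called after ">>>" as name(argument=value, ...) on one line, values as JSON. drive_tool: Moves the arm, as the interface text tells. Its arguments: {"type":"object","properties":{"rows":{"type":"array","items":{"type":"array","items":{"type":"array","items":{"type":"number"}}}},"grip_force":{"type":"number"}},"required":["rows"]}

```bash
mkdir -p pics; cat > h.py <<'E'
import numpy as np, cv2
from rig import get_obs, camera, job_done
def pts(c):
    "world point for each pixel from range"
    v,u=np.mgrid[0:400,0:640]; z=c["range_z"]
    P=np.stack([(u-c["cx"])/c["fx"]*z,-(v-c["cy"])/c["fy"]*z,-z,np.ones_like(z)],-1)
    return (P@np.linalg.inv(c["extrinsics"]).T)[...,:3]
E
python3 - <<'E'
from h import *
o=get_obs(); print(o)
for n in("top","side"):
    c=camera(n); cv2.imwrite(f"pics/{n}0.png",c["img"][...,::-1]); np.savez(f"{n}0.npz",**c)
    print(n,c["fx"],c["extrinsics"].round(3).tolist(), [k for k in c])
    P=pts(c); H=cv2.cvtColor(c["img"],cv2.COLOR_RGB2HSV)
    for nm,lo,hi in(("orange",5,18),("green",45,80),("yellow",22,34),("blue",95,125)):
        m=((H[...,0]>=lo)&(H[...,0]<=hi)&(H[...,1]>120)&(H[...,2]>60)).astype(np.uint8)
        k,l,s,ce=cv2.connectedComponentsWithStats(m)
        for i in range(1,k):
            if s[i,4]>40:
                q=P[(l==i)&(c["range_z"]>0)]
                print(nm,s[i].tolist(),ce[i].round(),np.median(q,0).round(3),q.min(0).round(3),q.max(0).round(3))
E
```

```text
{'time_s': 0.0, 'joints': array([-1.31400797e+00,  2.41420090e-01,  3.74063800e-03,  1.33514928e+00,
        1.27882221e-05,  1.57081424e+00]), 'joint_vel': array([ 1.05874275e-03,  6.09849045e-04, -8.00605743e-04,  1.12303167e-04,
        6.38205518e-06, -7.37168352e-04]), 'effort': array([ 3.31550355e-04, -3.72317111e+01,  2.52408028e+01,  1.70394592e-02,
       -1.05271949e-04, -1.08523503e-05]), 'tool_pos': array([ 0.12681924, -0.48294635,  0.1929157 ]), 'tool_rot': array([-1.00865752e-03,  9.91769420e-01,  1.28032753e-01, -1.23784114e-04]), 'ft_force': array([ 0.00820143,  0.2493505 , -0.56129549]), 'moment': array([0.09459299, 0.04680192, 0.01154509]), 'finger_force': 0.0, 'width': 0.08529422964574106}
top 392.3216336396527 [[0.018, -1.0, 0.022, -0.056], [0.995, 0.02, 0.093, -0.563], [-0.094, 0.02, 0.995, -0.688], [0.0, 0.0, 0.0, 1.0]] ['img', 'range_z', 'fx', 'fy', 'cx', 'cy', 'extrinsics']
orange [0, 0, 640, 400, 212967] [324. 204.] [ 0.572 -0.067  0.   ] [ 0.194 -0.679 -0.006] [0.961 0.584 0.168]
orange [266, 192, 43, 33, 1042] [287. 208.] [0.538 0.011 0.076] [ 0.511 -0.024 
[... 3669 characters left out ...]
3 0.   ] [ 0.178  0.072 -0.002] [0.2   0.095 0.002]
orange [468, 381, 15, 19, 82] [476. 389.] [ 0.286  0.138 -0.   ] [ 0.279  0.128 -0.003] [0.294 0.149 0.001]
orange [492, 393, 16, 7, 48] [499. 397.] [ 0.258  0.14  -0.   ] [ 0.249  0.134 -0.002] [0.266 0.143 0.002]
green [275, 195, 23, 11, 183] [285. 200.] [ 0.609 -0.041  0.048] [ 0.59  -0.054  0.045] [ 0.625 -0.029  0.05 ]
yellow [103, 191, 54, 53, 1366] [128. 214.] [0.824 0.066 0.056] [ 0.799 -0.015 -0.002] [0.902 0.092 0.062]
yellow [241, 321, 32, 32, 806] [256. 336.] [0.557 0.182 0.046] [ 0.539  0.15  -0.001] [0.592 0.193 0.051]
blue [281, 169, 22, 11, 179] [291. 174.] [ 0.622 -0.1    0.047] [ 0.603 -0.111  0.044] [ 0.638 -0.086  0.051]
```

View pics/top0.png

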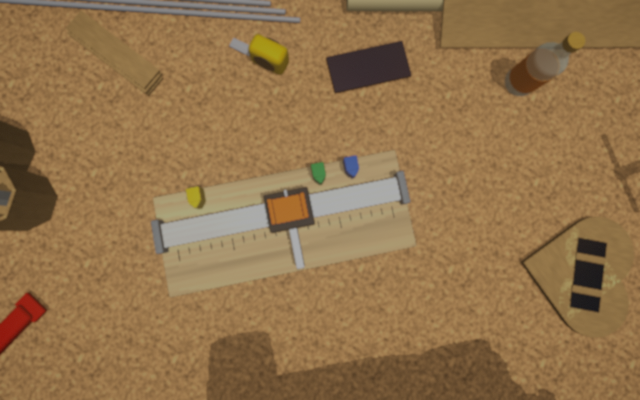

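View pics/side0.png

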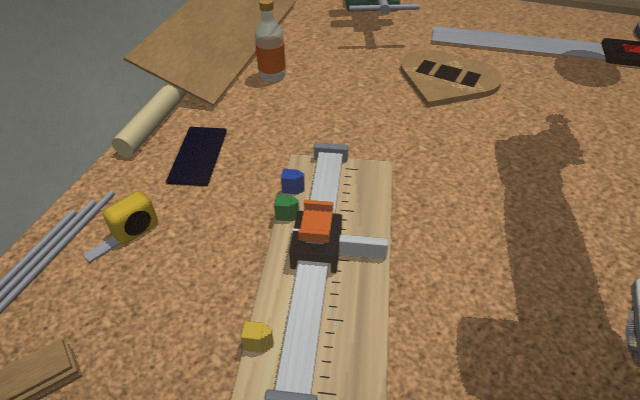

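The top view shows the rail running from pixel (160,233) to (403,187). The stop with the orange tab is at (289,209), the green pointer at (318,173), blue at (351,165) and yellow at (195,196). Next I'll measure in rail axes.

```bash
cat >> h.py <<'E'
def meas(t,s=None,rail=None):
    P=pts(t); H=cv2.cvtColor(t["img"],cv2.COLOR_RGB2HSV); z=P[...,2]
    box=np.zeros((400,640),bool); box[145:300,145:420]=1
    if rail is None:
        m=box&(H[...,1]<50)&(H[...,2]>120)&(z>.005)&(z<.05); 
        k,l,st,_=cv2.connectedComponentsWithStats(m.astype(np.uint8))
        big=[i for i in range(1,k) if st[i,4]>800]; q=P[np.isin(l,big)]
        (c,wh,_)=r=cv2.minAreaRect(q[:,:2].astype(np.float32)); b=cv2.boxPoints(r)
        e=max((b[1]-b[0],b[2]-b[1]),key=np.linalg.norm); y=e/np.linalg.norm(e); y*=np.sign(y[1])
        print("rail c",c,wh,"z",np.median(q[:,2]),"y",y)
        rail=(np.array(c),y)
    c,y=rail; x=np.array([y[1],-y[0]]); R=lambda q:np.stack([(q[:,:2]-c)@x,(q[:,:2]-c)@y],1)
    for n,cam in(("top",t),("side",s)):
        if cam is None: continue
        P=pts(cam);H=cv2.cvtColor(cam["img"],cv2.COLOR_RGB2HSV);z=P[...,2]
        for nm,lo,hi,z0,z1 in(("tab",3,18,.055,.084),("lips",3,18,.084,.1),("green",45,85,.042,.055)):
            m=(H[...,0]>=lo)&(H[...,0]<=hi)&(H[...,1]>120)&(z>z0)&(z<z1)&(abs(P[...,0]-.56)<.08)&(abs(P[...,1])<.18)
            if m.sum()<5: continue
            r=R(P[m]); a,b=np.percentile(r,2,0),np.percentile(r,98,0)
            print(n,nm,m.sum(),"rail x,y mid",((a+b)/2).round(4),"lo",a.round(4),"hi",b.round(4),"z",np.median(z[m]).round(4),"world",(c+x*(a+b)[0]/2+y*(a+b)[1]/2).round(4))
    return rail
E
python3 - <<'E'
from h import *
meas(np.load("top0.npz"),np.load("side0.npz"))
E
```

```text
rail c (0.5364220142364502, 0.024302661418914795) (0.04594598338007927, 0.432090699672699) z 0.03420587820218146 y [-0.21832074  0.9758771 ]
top tab 798 rail x,y mid [ 0.0004 -0.0159] lo [-0.0223 -0.0454] hi [0.0231 0.0136] z 0.076 world [0.5403 0.0089]
top lips 217 rail x,y mid [-0.0019 -0.0139] lo [-0.0219 -0.0444] hi [0.0181 0.0166] z 0.0891 world [0.5376 0.0103]
side tab 902 rail x,y mid [ 0.0012 -0.0121] lo [-0.0208 -0.0406] hi [0.0233 0.0163] z 0.0759 world [0.5403 0.0127]
side lips 324 rail x,y mid [-0.0007 -0.0145] lo [-0.0205 -0.0453] hi [0.019  0.0163] z 0.0879 world [0.5389 0.01  ]
side green 183 rail x,y mid [ 0.0549 -0.0801] lo [ 0.0393 -0.0904] hi [ 0.0706 -0.0699] z 0.0475 world [ 0.6075 -0.0419]
```

>>> drive_tool(rows=[[[35,-25,0,0,0,0,1],[35,-25,0,0,0,0,1],[35,-25,0,0,0,0,1],[35,-25,0,0,0,0,1],[35,-25,0,0,0,0,1]]], grip_force=40)

```text
time_s: 0.6
tool_pos: [0.265, -0.3166, 0.1935]
tool_rot: [-0.0, 0.992, 0.128, -0.0]
ft_force: [0.8, -0.5, 0.2]
width: 0.0123
finger_force: 0.0
```

>>> drive_tool(rows=[[[35,-25,0,0,0,0,1],[35,-25,0,0,0,0,1],[35,-25,0,0,0,0,1],[35,-25,0,0,0,0,1],[35,-25,0,0,0,0,1]]])

```text
time_s: 1.1
tool_pos: [0.4026, -0.1513, 0.1936]
tool_rot: [-0.0, 0.992, 0.128, -0.0]
ft_force: [0.4, -0.9, -0.3]
width: 0.0002
finger_force: 0.0
```

>>> drive_tool(rows=[[[35,-25,0,0,0,0,1],[35,-25,0,0,0,0,1],[35,-25,0,0,0,0,1],[35,-25,0,0,0,0.037,1],[30,-22,0,0,0,0,1]]])

```text
time_s: 1.6
tool_pos: [0.5372, 0.0094, 0.1932]
tool_rot: [-0.0, 0.994, 0.11, -0.0]
ft_force: [0.9, 0.6, 0.2]
width: -0.0002
finger_force: 0.0
```

>>> drive_tool(rows=[[[0,0,0,0,0,0,1],[0,0,0,0,0,0,1],[0,0,0,0,0,0,1],[0,0,0,0,0,0,1],[0,0,0,0,0,0,1]]])

```text
time_s: 2.1
tool_pos: [0.536, 0.0064, 0.1942]
tool_rot: [0.0, 0.994, 0.109, 0.0]
ft_force: [0.3, 0.6, 0.2]
width: 0.0
finger_force: 0.0
```

>>> drive_tool(rows=[[[4,-3,25,0,0,0,1],[0,0,30,0,0,0,1],[0,0,25,0,0,0,1],[0,0,16,0,0,0,1],[0,0,0,0,0,0,1]]])

```text
time_s: 2.6
tool_pos: [0.5372, 0.0105, 0.0955]
tool_rot: [-0.0, 0.994, 0.109, -0.003]
ft_force: [-0.6, 1.0, -0.1]
width: 0.0001
finger_force: 0.0
```

```bash
python3 - <<'E'
from h import *
t,s=camera("top"),camera("side"); o=get_obs(); print(o["tool_pos"],o["ft_force"])
rail=(np.array([0.5364,0.0243]),np.array([-0.2183,0.9759])); meas(t,s,rail)
im=np.vstack([cv2.resize(c["img"][a:a+130,b:b+210],None,fx=2.2,fy=2.2) for c,a,b in((t,130,190),(s,130,210))])
cv2.imwrite("pics/p1.png",im[...,::-1])
E
```

```text
[0.53973162 0.01070779 0.09832147] [0.31516068 0.87012249 0.79776022]
side tab 907 rail x,y mid [ 0.0013 -0.0122] lo [-0.0209 -0.0407] hi [0.0234 0.0162] z 0.0759 world [0.5403 0.0126]
side lips 325 rail x,y mid [-0.0007 -0.0145] lo [-0.0204 -0.0454] hi [0.0191 0.0164] z 0.088 world [0.5389 0.01  ]
side green 193 rail x,y mid [ 0.0548 -0.0798] lo [ 0.0392 -0.0902] hi [ 0.0704 -0.0694] z 0.0475 world [ 0.6073 -0.0416]
```

View pics/p1.png

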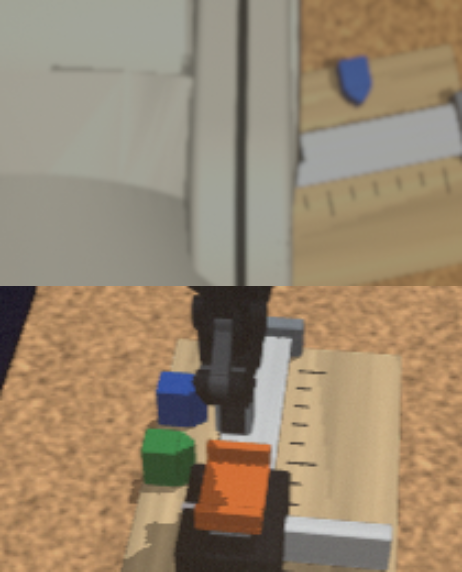

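The top camera is blocked by the arm. In the side view the tip appears beyond the far lip (crop about (235,430), with the tab centre near (235,490)), so I'll check the projection before pressing.

```bash
python3 - <<'E'
from h import *
s=camera("side"); o=get_obs(); P=pts(s); print(o["tool_pos"])
def proj(p):
    q=s["extrinsics"]@np.append(p,1); return (s["cx"]+s["fx"]*q[0]/-q[2], s["cy"]-s["fy"]*q[1]/-q[2])
print("tcp",proj(o["tool_pos"]),"tab",proj([.5395,.0103,.076]), "cam", np.linalg.inv(s["extrinsics"])[:3,3])
for v in range(150,242,6): print(v,P[v,318].round(3),s["img"][v,318])
im=cv2.resize(s["img"][120:280,220:420],None,fx=3.5,fy=3.5); cv2.imwrite("pics/p2.png",im[...,::-1])
E
```

```text
[0.54046112 0.01078365 0.09903453]
tcp (np.float64(314.68787221959815), np.float64(211.62524820888297)) tab (np.float64(315.65447348965324), np.float64(222.60946896400168)) cam [0.3796066  0.44122534 0.59946092]
150 [0.522 0.047 0.244] [45 39 35]
156 [0.523 0.043 0.231] [43 35 30]
162 [0.53  0.024 0.204] [51 44 41]
168 [0.518 0.058 0.228] [55 50 47]
174 [0.515 0.066 0.227] [52 46 44]
180 [0.518 0.057 0.208] [47 40 34]
186 [0.531 0.023 0.163] [49 42 42]
192 [0.531 0.022 0.151] [43 36 31]
198 [ 0.566 -0.073  0.036] [199 200 201]
204 [ 0.545 -0.015  0.087] [134  75  40]
210 [ 0.544 -0.013  0.076] [133  74  42]
216 [ 0.54  -0.002  0.077] [210 111  56]
222 [0.537 0.009 0.077] [207 110  51]
228 [0.533 0.019 0.076] [210 113  56]
234 [0.526 0.038 0.087] [122  69  41]
240 [0.526 0.038 0.075] [125  70  39]
```

View pics/p2.png

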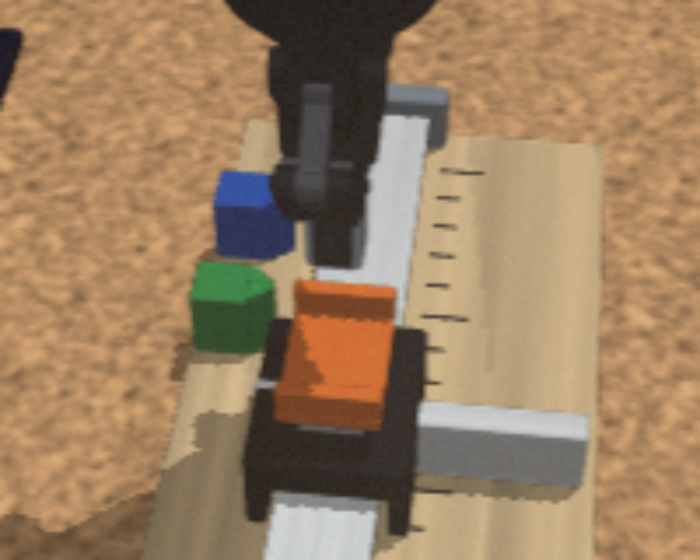

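The range data puts the fingertips at z≈0.146 although the state says 0.099. The xy position agrees. I'll go down in small steps and watch the force.

>>> drive_tool(rows=[[[0,0,4,0,0,0,1],[0,0,4,0,0,0,1],[0,0,4,0,0,0,1],[0,0,4,0,0,0,1],[0,0,4,0,0,0,1]]])

```text
time_s: 3.25
tool_pos: [0.5397, 0.0112, 0.0775]
tool_rot: [-0.0, 0.994, 0.11, -0.0]
ft_force: [0.1, -0.1, -0.0]
width: -0.0004
finger_force: 0.0
```

```bash
python3 - <<'E'
from h import *
s=camera("side"); o=get_obs(); P=pts(s); print(o["tool_pos"],o["ft_force"])
for v in range(186,222,3): print(v,P[v,312].round(3),P[v,318].round(3),s["img"][v,318])
im=cv2.resize(s["img"][120:280,220:420],None,fx=3.5,fy=3.5); cv2.imwrite("pics/p3.png",im[...,::-1])
E
```

```text
[0.53913616 0.01122207 0.07666477] [-0.5694655 -0.4223148  0.2455908]
186 [0.522 0.067 0.206] [0.515 0.065 0.207] [54 50 48]
189 [0.521 0.07  0.205] [0.515 0.068 0.205] [52 46 42]
192 [0.522 0.067 0.197] [0.515 0.066 0.198] [45 41 35]
195 [0.533 0.04  0.162] [0.522 0.046 0.172] [46 39 31]
198 [0.538 0.025 0.141] [0.531 0.022 0.14 ] [49 42 38]
201 [0.539 0.024 0.134] [0.531 0.023 0.136] [50 43 39]
204 [0.539 0.024 0.128] [0.531 0.022 0.129] [49 45 37]
207 [0.542 0.017 0.114] [0.532 0.022 0.123] [66 64 62]
210 [ 0.552 -0.01   0.076] [ 0.544 -0.013  0.076] [133  74  40]
213 [ 0.551 -0.006  0.076] [ 0.543 -0.009  0.075] [207 109  50]
216 [0.549 0.    0.076] [ 0.541 -0.003  0.075] [208 108  49]
219 [0.547 0.005 0.076] [0.539 0.002 0.075] [210 112  56]
```

View pics/p3.png

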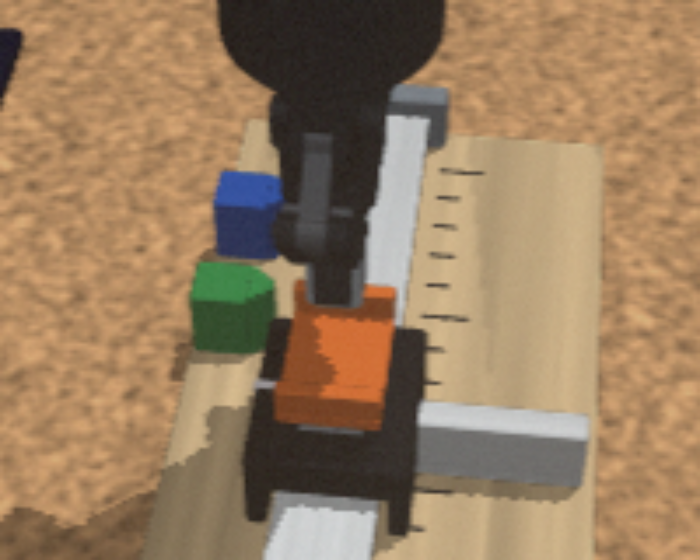

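The tip is over the tab at about z 0.12, so the state reads roughly 43 mm low. I'll keep descending under force watch.

>>> drive_tool(rows=[[[0,0,6,0,0,0,1],[0,0,6,0,0,0,1],[0,0,6,0,0,0,1],[0,0,6,0,0,0,1],[0,0,4,0,0,0,1]]])

```text
time_s: 3.8
tool_pos: [0.5394, 0.0112, 0.049]
tool_rot: [-0.0, 0.994, 0.11, -0.0]
ft_force: [0.2, 0.2, -0.0]
width: 0.0002
finger_force: 0.0
```

```bash
python3 - <<'E'
from h import *
s=camera("side"); o=get_obs(); P=pts(s); print(o["tool_pos"],o["ft_force"])
for v in range(198,234,2): print(v,P[v,312].round(3),P[v,318].round(3),s["img"][v,318])
E
```

```text
[0.53899186 0.01117466 0.04846666] [-0.006658    0.05638067 -0.44445792]
198 [0.525 0.062 0.181] [0.52  0.052 0.173] [75 72 74]
200 [0.524 0.064 0.18 ] [0.517 0.062 0.18 ] [47 43 39]
202 [0.523 0.066 0.179] [0.516 0.065 0.18 ] [53 48 47]
204 [0.522 0.068 0.177] [0.515 0.067 0.179] [46 44 39]
206 [0.522 0.07  0.176] [0.515 0.068 0.177] [43 39 35]
208 [0.522 0.069 0.172] [0.515 0.068 0.174] [48 41 36]
210 [0.529 0.052 0.149] [0.519 0.057 0.157] [45 37 33]
212 [0.539 0.024 0.112] [0.532 0.022 0.113] [48 42 39]
214 [0.539 0.024 0.108] [0.531 0.022 0.109] [44 39 34]
216 [0.539 0.025 0.106] [0.531 0.023 0.106] [46 40 36]
218 [0.539 0.024 0.1  ] [0.531 0.023 0.102] [50 42 39]
220 [0.54  0.023 0.095] [0.531 0.023 0.098] [47 40 39]
222 [0.545 0.01  0.075] [0.537 0.008 0.075] [130  78  47]
224 [0.544 0.014 0.075] [0.535 0.012 0.076] [143  82  49]
226 [0.542 0.017 0.075] [0.535 0.014 0.074] [139  74  38]
228 [0.541 0.021 0.075] [0.533 0.018 0.075] [137  73  36]
230 [0.536 0.035 0.088] [0.528 0.033 0.09 ] [195 104  51]
232 [0.534 0.04  0.091] [0.527 0.035 0.088] [179  98  54]
```

>>> drive_tool(rows=[[[0,0,6,0,0,0,1],[0,0,4,0,0,0,1],[0,0,3,0,0,0,1],[0,0,2,0,0,0,1],[0,0,0,0,0,0,1]]])

```text
time_s: 4.35
tool_pos: [0.5398, 0.0112, 0.0351]
tool_rot: [0.0, 0.994, 0.11, 0.0]
ft_force: [-2.3, 0.4, 4.1]
width: -0.0003
finger_force: 2.1
```

>>> drive_tool(rows=[[[0,0,2,0,0,0,1],[0,0,2,0,0,0,1],[0,0,1,0,0,0,1],[0,0,0,0,0,0,1],[0,0,0,0,0,0,1]]])

```text
time_s: 4.85
tool_pos: [0.5398, 0.0112, 0.0302]
tool_rot: [0.0, 0.994, 0.11, 0.0]
ft_force: [-2.3, 0.4, 5.9]
width: 0.0003
finger_force: 3.0
```

The force of 5.9 N corresponds to about 8 mm of press. Now slide along tool +y, which is rail −y.

>>> drive_tool(rows=[[[0,4,0,0,0,0,1],[0,7,0,0,0,0,1],[0,7,0,0,0,0,1],[0,7,0,0,0,0,1],[0,5,0,0,0,0,1]]])

```text
time_s: 5.35
tool_pos: [0.5464, -0.0183, 0.0303]
tool_rot: [-0.0, 0.994, 0.11, 0.0]
ft_force: [-2.5, 0.9, 6.6]
width: 0.0004
finger_force: 3.0
```

```bash
cat > m.py <<'E'
from h import *
s=camera("side"); t=camera("top"); o=get_obs(); print(o["tool_pos"],o["ft_force"])
rail=(np.array([0.5364,0.0243]),np.array([-0.2183,0.9759])); meas(t,s,rail)
E
python3 m.py
```

```text
[ 0.54654915 -0.01906591  0.03029324] [-2.00890318 -0.41638057  5.52620673]
side tab 682 rail x,y mid [ 0.0004 -0.0426] lo [-0.0214 -0.0718] hi [ 0.0222 -0.0135] z 0.0688 world [ 0.5461 -0.0172]
side green 197 rail x,y mid [ 0.0558 -0.0794] lo [ 0.041  -0.0899] hi [ 0.0705 -0.0689] z 0.0475 world [ 0.6082 -0.041 ]
```

>>> drive_tool(rows=[[[0,6,0,0,0,0,1],[0,8,0,0,0,0,1],[0,8,0,0,0,0,1],[0,8,0,0,0,0,1],[0,5,0,0,0,0,1]]])

```text
time_s: 5.95
tool_pos: [0.554, -0.0526, 0.0303]
tool_rot: [-0.0, 0.994, 0.11, 0.0]
ft_force: [-2.0, 0.9, 6.5]
width: 0.0
finger_force: 3.0
```

>>> drive_tool(rows=[[[0,0,0,0,0,0,1],[0,0,0,0,0,0,1],[0,0,0,0,0,0,1],[0,0,0,0,0,0,1],[0,0,0,0,0,0,1]]])

```text
time_s: 6.45
tool_pos: [0.5541, -0.053, 0.0304]
tool_rot: [0.001, 0.994, 0.109, 0.0]
ft_force: [-2.9, -0.5, 5.0]
width: -0.0001
finger_force: 3.0
```

```bash
echo 'cv2.imwrite("pics/p4.png",cv2.resize(s["img"][120:280,220:420],None,fx=3.5,fy=3.5)[...,::-1])' >>m.py; python3 m.py
```

```text
[ 0.55413476 -0.05303503  0.03037491] [-2.88228908 -1.85180814  5.8329483 ]
side tab 636 rail x,y mid [ 0.0006 -0.0779] lo [-0.0211 -0.107 ] hi [ 0.0224 -0.0489] z 0.069 world [ 0.554  -0.0516]
side green 82 rail x,y mid [ 0.0593 -0.0821] lo [ 0.0475 -0.0908] hi [ 0.071  -0.0733] z 0.0475 world [ 0.6121 -0.0429]
```

View pics/p4.png

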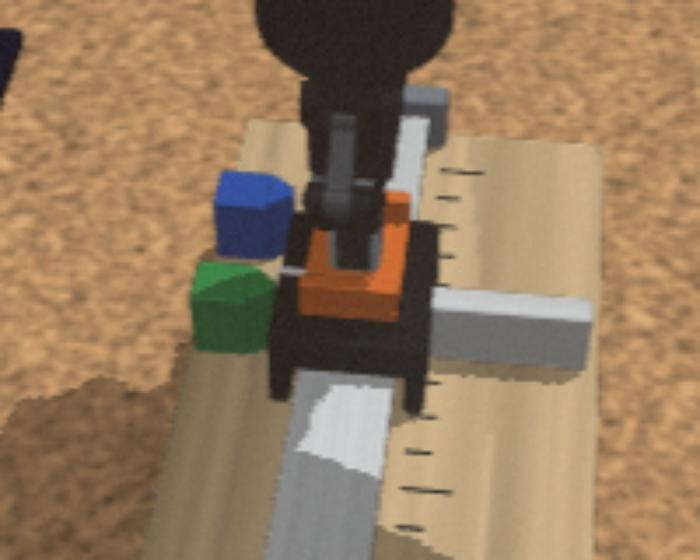

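The white line (crop (290,270)) lines up with the green tip ((272,287)). Release by lifting straight up.

>>> drive_tool(rows=[[[0,0,-4,0,0,0,1],[0,0,-6,0,0,0,1],[0,0,-10,0,0,0,1],[0,0,-25,0,0,0,1],[0,0,-40,0,0,0,1]]])

```text
time_s: 7.05
tool_pos: [0.5516, -0.0518, 0.1133]
tool_rot: [-0.001, 0.994, 0.11, -0.003]
ft_force: [-0.0, -0.9, 0.1]
width: -0.0
finger_force: 0.0
```

>>> drive_tool(rows=[[[-30,0,-40,0,0,0,1],[-40,10,-20,0,0,0,1],[-40,20,0,0,0,0,1],[-40,25,0,0,0,0,1],[-35,35,0,0,0,0,1]]])

```text
time_s: 7.55
tool_pos: [0.3915, -0.1803, 0.1757]
tool_rot: [0.0, 0.994, 0.111, 0.001]
ft_force: [1.4, 0.2, 0.3]
width: 0.0001
finger_force: 0.0
```

>>> drive_tool(rows=[[[-20,45,0,0,0,0,1],[-10,45,0,0,0,0,1],[0,45,0,0,0,0,1],[0,40,0,0,0,0,1],[0,0,0,0,0,0,1]]])

```text
time_s: 8.05
tool_pos: [0.4026, -0.3622, 0.1742]
tool_rot: [0.001, 0.994, 0.107, 0.0]
ft_force: [-0.1, 0.8, 0.2]
width: 0.0004
finger_force: 0.0
```

```bash
cat >> m.py <<'E'
im=np.vstack([cv2.resize(c["img"][a:a+130,b:b+210],None,fx=2.2,fy=2.2) for c,a,b in((t,130,190),(s,130,210))])
cv2.imwrite("pics/p5.png",im[...,::-1])
E
python3 m.py
```

```text
[ 0.40160604 -0.3580216   0.17433683] [-0.24786757  0.08426346  0.38424042]
top tab 793 rail x,y mid [ 0.0002 -0.0856] lo [-0.0225 -0.1163] hi [ 0.0229 -0.055 ] z 0.076 world [ 0.5553 -0.0592]
top lips 213 rail x,y mid [-0.0021 -0.0812] lo [-0.0218 -0.1118] hi [ 0.0177 -0.0506] z 0.0889 world [ 0.5521 -0.0554]
side tab 761 rail x,y mid [ 0.0012 -0.0795] lo [-0.0209 -0.1081] hi [ 0.0234 -0.0509] z 0.0759 world [ 0.555 -0.053]
side lips 282 rail x,y mid [-0.0007 -0.0821] lo [-0.0201 -0.1131] hi [ 0.0186 -0.051 ] z 0.088 world [ 0.5536 -0.056 ]
side green 190 rail x,y mid [ 0.0553 -0.0796] lo [ 0.0399 -0.0899] hi [ 0.0706 -0.0693] z 0.0476 world [ 0.6077 -0.0413]
```

View pics/p5.png

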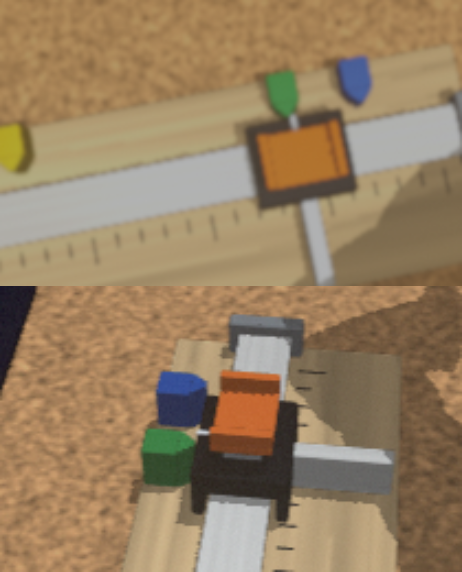

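The top crop shows the white line at (293,122) against the green tip at (287,112), an offset of about 3 mm. The tab is up at z 0.076 and the arm is clear, so I'll hand in.

```bash
python3 -c "
from rig import *
print(job_done())"
```

```text
the job is handed in; nothing more can be done
None
```

The stop is set and locked about 2–3 mm from the green pointer along the rail (12 mm allowed), with the tab fully up and the arm clear; I handed the job in at about 8 s, and no verdict was shown.

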